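# Light a culture dish for viewing

## Task

Get the culture dish ready for viewing: push it along the bench with the fingertips until it sits snugly in the corner of the V-shaped lamp, touching both light bars, without lifting or tipping it. Then push the slide lever on the grey control box away from its off end, past the first click, all the way to its second stop (full brightness), and move clear. Leave the tube rack, the bottle and the jar where they stand.

Things in the scene. Friction and masses are not known exactly. Their poses are not given: they have to be found in the camera images.
- dish: closed round culture dish, clear plastic with brown gel, loose, 90 mm diameter, 18 mm high, about 90 g, too wide to be grasped; origin at the centre of its underside, on the bench at the start, 115 to 150 mm before the lamp's corner seat
- lamp: fixed V-shaped lamp: two aluminium light bars, each 100 x 12 mm, 26 mm high, meeting at 100 degrees; open to its own -x, roughly to the robot. Origin = the seat: the point on the bench under the dish's centre when it touches both bars. Inner corner 59 mm from it along +x; bars' free ends near x = -6, y = +-77 mm. A 34 mm high block, 60 x 34 mm, stands behind the corner. z up
- control: fixed grey control box, 150 mm (its x) by 90 mm (its y) and 45 mm high, flat top with a slot along its x and three tick marks beside the slot (shortest = off, longest = full); origin at the centre of its underside, z up. It stands to the left or to the right of the lamp
- lever (a joint): slide lever on the control box, in m: 0 = off (start, end nearer the robot), 0.030 = first click (low), 0.060 = second stop (full, end of the slot). Moves along the box's own +x, roughly away from the robot. A sprung detent draws it into the nearest of the three; each of the two humps between them takes up to about 7 N to push over (1 N of it friction)
- lever_cap (a point): centre of the lever's black cap, 14 mm (along the slot) by 26 mm (across) by 22 mm high, on a 6 mm thick steel stem; the centre is 73 mm above the bench and the cap's underside is 17 mm above the box top. Axes as the control box's; it lies 30 mm before the box's centre at off and 30 mm beyond it at full
- rack: bystander: loose grey tube rack with white-capped tubes, 130 x 70 mm, 82 mm high over the caps, origin at the centre of its underside; it stands on the side of the lamp where the control box does not
- bottle: bystander: loose amber bottle with black cap, 60 mm diameter, 120 mm high, origin at the centre of its underside
- jar: bystander: loose white jar with a grey cap, 60 mm diameter, 75 mm high, origin at the centre of its underside
Things that resemble listed ones, but are neither listed nor needed, are in the scene too. What is meant by the dish is not blue, and is the smaller of those in its own colour.

How it is judged:
By the outcome, as a careful person would: the job done as asked, in the order asked, and still so for the second after the job is handed in, with the robot touching nothing.
It also fails if it takes over 54 s, if anything falls off the work surface, if the arm or the gripper's body presses on something with over 40 N, if the wrist force passes 120 N, or if a joint passes its speed limit or range.

## Robot

A 7-joint arm with a two-finger parallel gripper is mounted at the origin on the work surface. World frame = base frame: x ahead of the robot, y to its left, z up, the work surface at z = 0. Lengths are in m, angles in rad, forces in N, time in s.
With the tool pointing down it reaches from about 0.425 to 0.825 m from the base axis. Payload 3.6 kg.
Tool frame: the origin (TCP) lies on the centre line of the jaws, within the pads' length; the fingertips stand 14 mm ahead of it and the grasp point (between the pads) lies 5 mm behind it; z points along the fingers, y is the direction in which the jaws open and shut (so a half turn about z gives the same grasp; the last joint's range is limited). The gripper opens to 85 mm and grips with 20 to 120 N. Pads are 22 mm wide; open, the fingers measure 114 mm over their backs; the gripper's body (76 mm by 85 mm) begins 54 mm behind the grasp point. The pads swing forward as they close: fully open they stand 13 mm farther back than shut.
Start: joints at [-1.369, 0.615, -0.013, 1.423, 0.008, 1.103, -0.04], TCP at [0.147, 0.633, 0.245] pointing down, gripper open.
Joint ranges: [-3.12, 3.12], [-0.3, 2.06], [-1.34, 1.32], [0.26, 2.42], [-1.36, 4.5], [0.01, 1.98], [-2.84, 2.84]. Speed limits (rad/s): [2.79, 2.79, 3.14, 3.14, 3.14, 3.14, 3.14].

## Interface

Orientations are given as a unit quaternion [w, x, y, z].
In Python, from station import * gives the robot as it stands. The module is installed in compiled form; this text tells all that it offers.
- The arm moves only by the tool step_arm, never from a script. Its argument "deltas" is a list that holds one entry, the list of rows, each a list of 7 numbers: the closure, from -1 (fully open) to 1 (shut), then the shift along the tool's x, y, z in m, then the turn, a rotation vector about the tool's x, y, z in rad. In form: [[[gripper, tx, ty, tz, rx, ry, rz], ...]]. A call has 1 to 10 rows; each row is the pose to reach, as a shift and turn from the pose commanded when the call began, along the tool's axes at that moment; what a row does not reach only later rows make up. A row lasts 1/8 s, in which the tool goes at most 62.5 mm and 10.7 degrees, less where a joint would pass 70% of its speed; a pose out of reach is approached as far as the arm can. A call with a gripper value outside its range is refused whole. The fingers move at their own pace and stop on an object; "squeeze" is the grip in N (left out, the last holds). Time passes only in rows, so rows that repeat a pose let the fingers close. It gives the time, the measured TCP pose, the force and the opening at its end, in the units of the state.
- state(): the state, without advancing time (a new reading comes with each control period).
- snapshot(name): name is "scene" or "top" or "wrist"; returns a dict with "img" (400x640x3 uint8, red, green, blue), "mtx" (3x3 intrinsics, pixels), "distortion" ([k1, k2, p1, p2, k3] as OpenCV has them; the pictures are not rectified), "extrinsics" (4x4, takes a point from camera to world coordinates). Camera axes: x right, y down, z forward; pixel columns grow to the right and rows downward; lengths in m; the calibration is good to about 2 mm. A picture is of the moment at which its call begins. There is no depth.
- job_done(): hands the job in, once; it reports no verdict.
The state is a dict: "time": time; "q": joint angles; "joint_velocities": joint speeds; "joint_efforts": joint torques, N m; "tcp_pos": TCP position; "ee_rot": TCP orientation; "force": force on the tool from outside, world axes, zero at the start; "moment": the same for the moment, N m; "width": finger opening in m.
Only numpy, scipy, OpenCV 4.12 (cv2) and the standard library are available. Lean on these libraries where they do the work, as an engineer would, in place of code of your own. Each camera call takes 0.05 s, during which the arm holds its last target.

## Working session

There is one attempt and no reset: what is moved stays moved. The work goes in short steps, Python scripts to look and compute and a tool call to move; the robot and the scene stay as the last step left them, time stands still between calls to the robot, and variables do not carry over. Pictures are saved under pics/ and viewed, and the job is handed in when it is done.

Besides the shell and the picture viewer there is one more tool, called after "Emit:" as name(argument=value, ...) on one line, values as JSON. step_arm: Moves the arm, as the interface text tells. Its arguments: {"type":"object","properties":{"deltas":{"type":"array","items":{"type":"array","items":{"type":"array","items":{"type":"number"}}}},"squeeze":{"type":"number"}},"required":["deltas"]}

```bash
mkdir -p pics; cat > h.py <<'E'
from station import *
import numpy as np, cv2, pickle
def snap(n,name):
    s=snapshot(n); pickle.dump(s,open(f'pics/{name}.pkl','wb')); cv2.imwrite(f'pics/{name}.png',s['img'][:,:,::-1]); return s
def load(name): return pickle.load(open(f'pics/{name}.pkl','rb'))
def ray(s,px,z):
    p=cv2.undistortPoints(np.array(px,float).reshape(-1,1,2),np.array(s['mtx'],float),np.array(s['distortion'],float)).reshape(-1,2)
    E=np.array(s['extrinsics']); d=np.c_[p,np.ones(len(p))]@E[:3,:3].T; o=E[:3,3]
    return o+d*((z-o[2])/d[:,2])[:,None]
def proj(s,P):
    E=np.linalg.inv(np.array(s['extrinsics'])); r=cv2.Rodrigues(E[:3,:3])[0]
    return cv2.projectPoints(np.array(P,float).reshape(-1,1,3),r,E[:3,3],np.array(s['mtx'],float),np.array(s['distortion'],float))[0].reshape(-1,2)
E
python3 - <<'E'
from h import *
np.set_printoptions(precision=4,suppress=True)
for n in('scene','top'):
    s=snap(n,n+'0'); print(n,s['extrinsics'],s['mtx'][0][0])
print(state())
E
```

```text
scene [[ 0.0351  0.7106 -0.7027  1.2347]
 [ 0.9992 -0.039   0.0105 -0.0014]
 [-0.0199 -0.7025 -0.7114  0.8224]
 [ 0.      0.      0.      1.    ]] 381.03984087159137
top [[-0.0107 -0.9904  0.1378  0.2812]
 [-0.9999  0.0099 -0.0061  0.0139]
 [ 0.0046 -0.1379 -0.9904  1.502 ]
 [ 0.      0.      0.      1.    ]] 505.2311784835697
{'time': 0.1, 'q': array([-1.3685,  0.6158, -0.0127,  1.4248,  0.0081,  1.1034, -0.0404]), 'joint_velocities': array([ 0.0013,  0.0002,  0.0003, -0.0036, -0.    ,  0.0007, -0.0002]), 'joint_efforts': array([  0.0012, -47.0382,   0.2603, -17.1572,   0.0101,   0.0058,
         0.    ]), 'tcp_pos': array([0.1472, 0.6324, 0.2442]), 'ee_rot': array([-0.0001,  0.1141,  0.9935, -0.0012]), 'force': array([ 0.313 , -0.6882, -0.0647]), 'moment': array([ 0.0411,  0.0223, -0.0338]), 'width': 0.0854411419319691}
```

View pics/scene0.png

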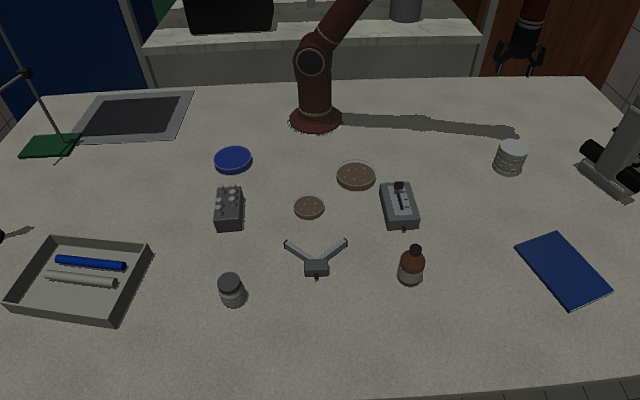

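View pics/top0.png

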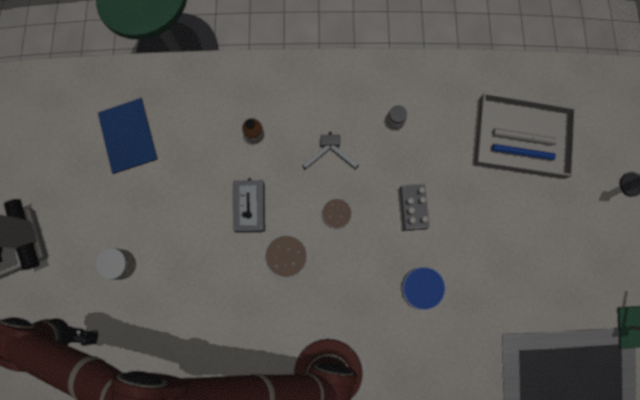

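The scene view shows a small brown dish at (308,207), a larger brown dish at (356,175) and a blue one at (233,159). In the top view they are at (336,213), (286,256) and (424,288). The lamp corner is at top (330,148), the control box at (248,205) to robot-left, and the rack at (414,207). The choice is the small brown dish, which I'll check in crops.

```bash
python3 - <<'E'
import cv2,numpy as np
t=cv2.imread('pics/top0.png'); c=t[115:275,220:380]; c=np.clip(c*1.6,0,255).astype('uint8')
cv2.imwrite('pics/topcrop.png',cv2.resize(c,None,fx=3.7,fy=3.7,interpolation=cv2.INTER_CUBIC))
s=cv2.imread('pics/scene0.png'); c=s[150:290,270:440]
cv2.imwrite('pics/scenecrop.png',cv2.resize(c,None,fx=4,fy=4,interpolation=cv2.INTER_CUBIC))
E
```

```text
(no output)
```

View pics/topcrop.png

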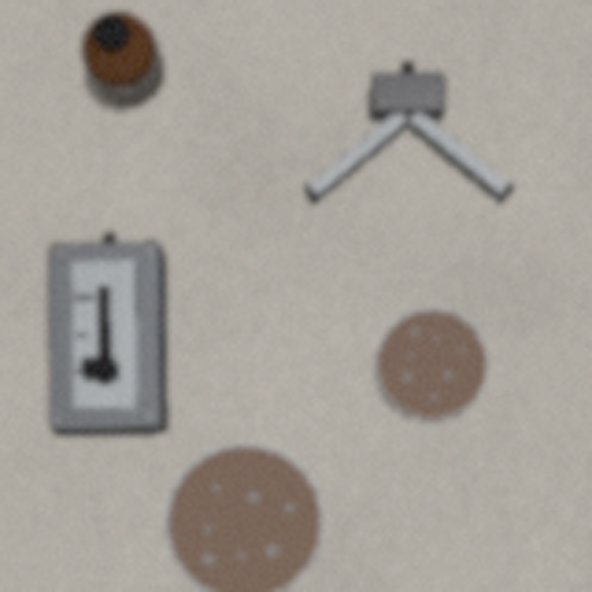

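View pics/scenecrop.png

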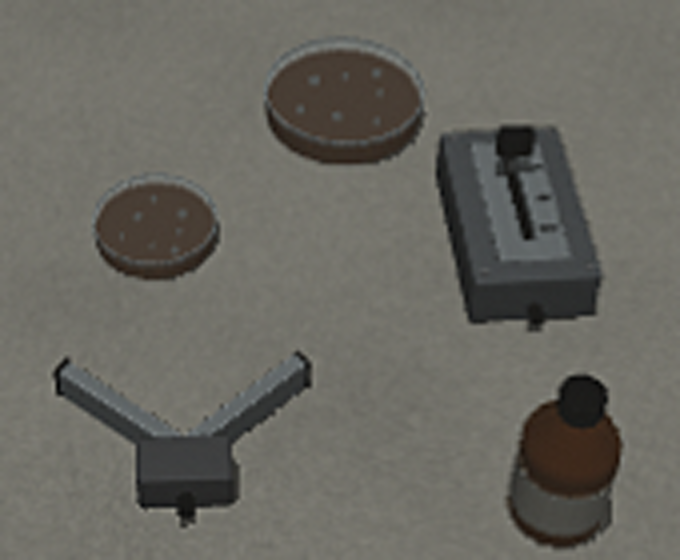

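```bash
python3 - <<'E'
from h import *
np.set_printoptions(precision=4,suppress=True)
t=load('top0'); im=t['img']; 
f=lambda c:np.array(c,float)/3.7+[220-.36,115-.36]
P=lambda n,c,z:print(n,ray(t,f(c),z)[:,:2].round(4).tolist())
hsv=cv2.cvtColor(im,cv2.COLOR_RGB2HSV)
m=((hsv[...,1]>45)&(hsv[...,0]<25)).astype('uint8')*255
m=cv2.morphologyEx(m,cv2.MORPH_OPEN,np.ones((3,3)))
for c in cv2.findContours(m,0,2)[0]:
    if cv2.contourArea(c)>200:
        e=cv2.fitEllipse(c); w=ray(t,[e[0]],.017)[0]
        p=ray(t,c.reshape(-1,2),.017)[:,:2]; print('brown',e,w,cv2.minEnclosingCircle(p.astype('float32')))
P('bars tips inner L,outerL,innerR,outerR',[(315,201),(306,187),(502,201),(513,187)],.026)
P('inner corner',[(409,126)],.026)
P('block corners',[(372,72),(446,72),(444,118),(369,117)],.034)
P('box top corners',[(49,240),(162,240),(165,430),(51,432)],.045)
P('slot ends',[(103,287),(98,372)],.045)
P('cap',[(100,371)],.084)
P('ticks',[(83,297),(83,336)],.045)
E
```

```text
brown ((157.84280395507812, 382.29986572265625), (39.63788604736328, 178.0570831298828), 92.83111572265625) [-0.0285  0.4951  0.017 ] ((-0.05188735947012901, 0.4643273949623108), 0.29691627621650696)
brown ((323.00787353515625, 372.4515686035156), (57.79342269897461, 88.21269226074219), 70.83180236816406) [0.0029 0.0118 0.017 ] ((-0.01282312348484993, 0.033063359558582306), 0.13485100865364075)
brown ((36.009071350097656, 357.0862731933594), (41.68061447143555, 119.41187286376953), 114.70877838134766) [0.0323 0.8837 0.017 ] ((0.03961090371012688, 0.8845253586769104), 0.15659885108470917)
brown ((285.6416320800781, 255.79849243164062), (38.107967376708984, 38.92970275878906), 23.121675491333008) [0.3407 0.1179 0.017 ] ((0.3408205509185791, 0.11728226393461227), 0.05798497796058655)
brown ((336.605224609375, 213.37905883789062), (25.503047943115234, 27.08418846130371), 75.57584381103516) [ 0.4646 -0.0333  0.017 ] ((0.4659564197063446, -0.03294221684336662), 0.04127348214387894)
brown ((252.64186096191406, 129.27317810058594), (17.050975799560547, 19.325286865234375), 50.706146240234375) [0.7253 0.2188 0.017 ] ((0.7282556891441345, 0.22115658223628998), 0.031087562441825867)
bars tips inner L,outerL,innerR,outerR [[0.5978, 0.06], [0.6094, 0.0672], [0.5964, -0.0908], [0.6079, -0.1]]
inner corner [[0.6593, -0.0166]]
block corners [[0.7026, 0.013], [0.7021, -0.047], [0.6636, -0.0448], [0.665, 0.0158]]
box top corners [[0.5646, 0.2715], [0.5635, 0.1811], [0.4122, 0.1779], [0.4113, 0.2677]]
slot ends [[0.5262, 0.2278], [0.4584, 0.231]]
cap [[0.4544, 0.2237]]
ticks [[0.5183, 0.2436], [0.4871, 0.2432]]
```

```bash
cat >> h.py <<'E'
from scipy.spatial.transform import Rotation as R
def go(*tg,yaw=None,tilt=0):
    """tg: list of world points; prints tool-frame deltas. yaw: azimuth deg of tool y"""
    s=state(); q=s['ee_rot']; r=R.from_quat([q[1],q[2],q[3],q[0]])
    M=r.as_matrix(); print('t',round(s['time'],2),'tcp',s['tcp_pos'].round(4),'F',s['force'].round(1),'w',round(s['width'],4),'yaw',np.degrees(np.arctan2(M[1,1],M[0,1])).round(2),'z',M[:,2].round(3))
    for p in tg: print(p,'->',(M.T@(np.array(p)-s['tcp_pos'])).round(4))
    if yaw is not None:
        a=np.radians(yaw); y=np.array([np.cos(a),np.sin(a),0]); z=np.array([0,0,-1.]); T=np.c_[np.cross(y,z),y,z]
        print('rot',R.from_matrix(M.T@T).as_rotvec().round(4))
E
python3 -c "
from h import *
go((.45,.35,.25),(.46,.1,.28),(.44,-.03,.28),yaw=92)"
```

```text
t 0.1 tcp [0.1472 0.6324 0.2442] F [ 0.3 -0.7 -0.1] w 0.0854 yaw 76.9 z [-0.001 -0.002 -1.   ]
(0.45, 0.35, 0.25) -> [-0.3589 -0.2064 -0.0053]
(0.46, 0.1, 0.28) -> [-0.4253 -0.4477 -0.0347]
(0.44, -0.03, 0.28) -> [-0.4353 -0.5789 -0.0344]
rot [-0.0023 -0.0003 -0.2636]
```

Emit:
step_arm(deltas=[[[-1,-0.05,-0.03,-0.005,0,0,0],[-1,-0.1,-0.06,-0.005,0,0,0],[-1,-0.15,-0.09,-0.005,0,0,-0.05],[-1,-0.2,-0.12,-0.005,0,0,-0.1],[-1,-0.25,-0.15,-0.005,0,0,-0.15],[-1,-0.3,-0.18,-0.005,0,0,-0.2],[-1,-0.36,-0.206,-0.01,0,0,-0.264],[-1,-0.38,-0.26,-0.02,0,0,-0.264],[-1,-0.39,-0.31,-0.025,0,0,-0.264],[-1,-0.405,-0.36,-0.03,0,0,-0.264]]])

```text
time: 1.35
tcp_pos: [0.4598, 0.1887, 0.2751]
ee_rot: [-0.0, -0.018, 1.0, -0.0]
force: [1.1, -0.3, 0.0]
width: 0.0855
```

```bash
python3 -c "
from h import *
snap('wrist','w1');go((.46,.1,.28),(.44,-.03,.28),yaw=92);print(state()['q'])"
```

```text
t 1.4 tcp [0.4612 0.1792 0.2757] F [-0.6 -5.8  0.5] w 0.0853 yaw 91.33 z [-0.    -0.008 -1.   ]
(0.46, 0.1, 0.28) -> [ 0.003  -0.0792 -0.0036]
(0.44, -0.03, 0.28) -> [ 0.026  -0.2087 -0.0026]
rot [-0.0079 -0.0003 -0.0118]
[-0.40402471  0.34346993 -0.02053248  1.81371454  0.01686682  0.98788881
  1.1612587 ]
```

View pics/w1.png

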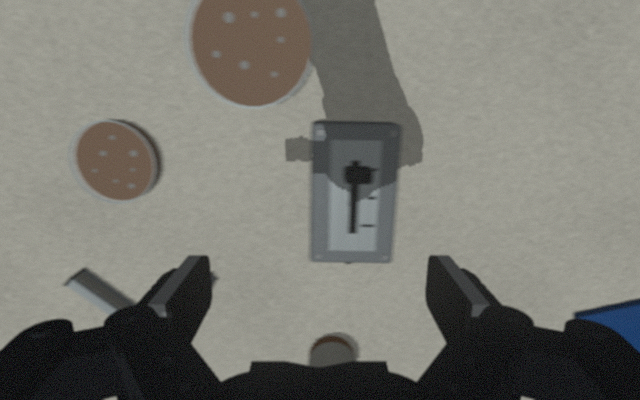

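```bash
python3 - <<'E'
from h import *
s=load('w1'); P=lambda n,c,z:print(n,ray(s,c,z)[:,:2].round(4).tolist())
P('box top',[(312,122),(400,122),(393,263),(310,262)],.045)
P('cap',[(358,174)],.084); P('slot end',[(353,232)],.045); P('ticks',[(372,198),(367,226)],.045)
hsv=cv2.cvtColor(s['img'],cv2.COLOR_RGB2HSV); m=((hsv[...,1]>60)&(hsv[...,0]<25)).astype('uint8')*255
m=cv2.morphologyEx(m,cv2.MORPH_CLOSE,np.ones((9,9)))
for c in cv2.findContours(m,0,2)[0]:
    if cv2.contourArea(c)>2000: print(cv2.fitEllipse(c),[cv2.fitEllipse(ray(s,c.reshape(-1,2),z)[:,:2].astype('float32')) for z in(.009,.016)])
print(s['extrinsics'].round(3))
E
```

```text
box top [[0.4144, 0.1794], [0.4114, 0.265], [0.5613, 0.2719], [0.5635, 0.1818]]
cap [[0.4564, 0.223]]
slot end [[0.5271, 0.2263]]
ticks [[0.489, 0.2436], [0.5198, 0.2407]]
((496.151611328125, 359.4075622558594), (88.63658905029297, 255.050048828125), 91.59383392333984) [((0.7103349566459656, 0.4234226644039154), (0.13229934871196747, 0.329032301902771), 179.3814239501953), ((0.7046821713447571, 0.4191964566707611), (0.12995170056819916, 0.32319363951683044), 179.3814239501953)]
((249.07827758789062, 343.1414489746094), (100.73871612548828, 417.4111022949219), 86.39422607421875) [((0.7007785439491272, 0.10031194239854813), (0.1481984406709671, 0.5244348049163818), 6.23529577255249), ((0.6952952742576599, 0.10181953012943268), (0.14556868374347687, 0.5151291489601135), 6.235305309295654)]
((116.3543930053711, 159.36534118652344), (72.65575408935547, 79.91183471679688), 128.13563537597656) [((0.4661443829536438, -0.03476420417428017), (0.08110795170068741, 0.08628109097480774), 48.08835983276367), ((0.46482476592063904, -0.030859945341944695), (0.07966869324445724, 0.08475003391504288), 48.08837127685547)]
((250.72103881835938, 38.91788101196289), (114.22638702392578, 129.8109130859375), 169.99237060546875) [((0.33977484703063965, 0.11457018554210663), (0.1155409887433052, 0.12033639848232269), 82.08245849609375), ((0.34069764614105225, 0.11582451313734055), (0.11349071562290192, 0.11820103228092194), 82.08240509033203)]
[[-0.036  0.963  0.267  0.392]
 [ 0.999  0.035  0.008  0.185]
 [-0.001  0.267 -0.964  0.403]
 [ 0.     0.     0.     1.   ]]
```

Emit:
step_arm(deltas=[[[-1,0.006,-0.05,-0.004,0.004,0,-0.012],[-1,0.012,-0.1,-0.004,0.004,0,-0.012],[-1,0.02,-0.15,-0.004,0.004,0,-0.012],[-1,0.02,-0.19,-0.004,0.004,0,-0.012],[-1,0.02,-0.19,-0.004,0.004,0,-0.012],[-1,0.02,-0.19,-0.004,0.004,0,-0.012]]])

```text
time: 2.15
tcp_pos: [0.4468, 0.0008, 0.2791]
ee_rot: [-0.0, -0.024, 1.0, -0.002]
force: [0.7, 0.1, 0.7]
width: 0.085
```

```bash
python3 -c "
from h import *
snap('wrist','w2');go((.42,-.03,.15),yaw=92)"
```

```text
t 2.2 tcp [0.4469 0.0014 0.2791] F [ 0.1 -0.5  0.2] w 0.0857 yaw 92.83 z [-0.    -0.003 -1.   ]
(0.42, -0.03, 0.15) -> [ 0.0283 -0.0296  0.1292]
rot [-0.0033 -0.0005  0.0145]
```

View pics/w2.png

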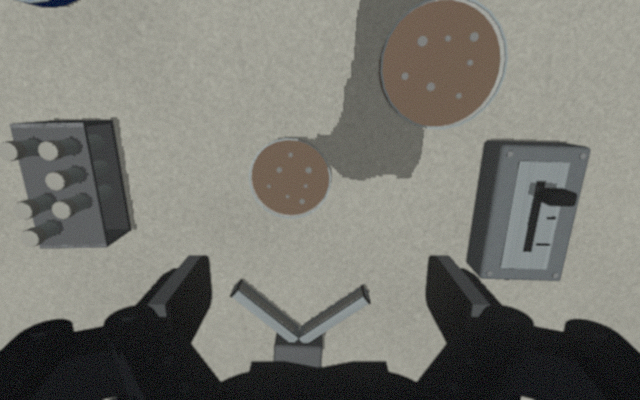

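```bash
python3 - <<'E'
from h import *
s=load('w2'); 
c=s['img'][120:365,220:385,::-1]; cv2.imwrite('pics/w2c.png',cv2.resize(c,None,fx=2.4*1,fy=2.4,interpolation=cv2.INTER_CUBIC))
hsv=cv2.cvtColor(s['img'],cv2.COLOR_RGB2HSV); m=((hsv[...,1]>60)&(hsv[...,0]<25)).astype('uint8')*255
m=cv2.morphologyEx(m,cv2.MORPH_CLOSE,np.ones((9,9)))
for c in cv2.findContours(m,0,2)[0]:
    if cv2.contourArea(c)>2000: print(cv2.fitEllipse(c)[0],[cv2.fitEllipse(ray(s,c.reshape(-1,2),z)[:,:2].astype('float32')) for z in(.012,)])
E
```

```text
(585.528564453125, 360.20220947265625) [((0.6878124475479126, 0.35307326912879944), (0.07749880105257034, 0.1740543395280838), 156.75912475585938)]
(35.56324005126953, 359.51251220703125) [((0.7234757542610168, -0.3533807396888733), (0.06167212873697281, 0.14058785140514374), 47.91944122314453)]
(472.47235107421875, 358.0234375) [((0.6943531036376953, 0.20920629799365997), (0.11556633561849594, 0.12465129047632217), 110.32274627685547)]
(181.10098266601562, 345.0060729980469) [((0.6963015198707581, -0.16517244279384613), (0.14668452739715576, 0.16890646517276764), 82.76595306396484)]
(290.0382385253906, 176.96092224121094) [((0.46661630272865295, -0.032344747334718704), (0.08229071646928787, 0.08356396108865738), 174.66641235351562)]
(440.7380676269531, 62.41957092285156) [((0.3406713306903839, 0.1189502477645874), (0.11655008792877197, 0.11927921324968338), 97.41529846191406)]
```

View pics/w2c.png

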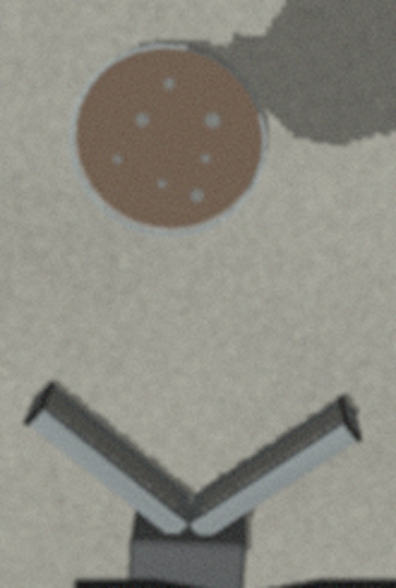

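```bash
python3 - <<'E'
from h import *
s=load('w2'); f=lambda c:np.array(c,float)/2.4+[219.7,119.7]
print(ray(s,f([(52,382),(193,490),(346,396)]),0).round(4))
print(ray(s,f([(38,410),(190,516),(357,425)]),0.026).round(4))
E
```

```text
[[ 0.6014 -0.0906  0.    ]
 [ 0.6623 -0.0148  0.    ]
 [ 0.6018  0.0632  0.    ]]
[[ 0.6028 -0.092   0.026 ]
 [ 0.6594 -0.0151  0.026 ]
 [ 0.6032  0.0657  0.026 ]]
```

```bash
python3 -c "
from h import *
go((.417,-.040,.12),(.417,-.04,.03),yaw=97.5)"
```

```text
t 2.2 tcp [0.4469 0.0014 0.2791] F [ 0.1 -0.5  0.2] w 0.0857 yaw 92.83 z [-0.    -0.003 -1.   ]
(0.417, -0.04, 0.12) -> [ 0.0318 -0.0394  0.1593]
(0.417, -0.04, 0.03) -> [ 0.0317 -0.0391  0.2493]
rot [-0.0032 -0.0006 -0.0815]
```

Emit:
step_arm(deltas=[[[-0.55,0.01,-0.02,0.02,-0.003,0,-0.04],[-0.55,0.032,-0.039,0.05,-0.003,0,-0.082],[-0.55,0.032,-0.039,0.09,-0.003,0,-0.082],[-0.55,0.032,-0.039,0.13,-0.003,0,-0.082],[-0.55,0.032,-0.039,0.159,-0.003,0,-0.082],[-0.55,0.032,-0.039,0.159,-0.003,0,-0.082]]])

```text
time: 2.95
tcp_pos: [0.4157, -0.0396, 0.119]
ee_rot: [-0.003, -0.066, 0.998, 0.0]
force: [0.0, -0.1, 0.2]
width: 0.0663
```

```bash
python3 -c "
from h import *
snap('wrist','w3');go((.417,-.04,.04),(.417,-.04,.02),yaw=97.5);print(state()['q'])"
```

```text
t 3.0 tcp [ 0.4168 -0.0399  0.1202] F [ 0.3 -1.   0.9] w 0.066 yaw 97.54 z [-0.002 -0.    -1.   ]
(0.417, -0.04, 0.04) -> [-0.0004 -0.0001  0.0802]
(0.417, -0.04, 0.02) -> [-4.000e-04 -1.000e-04  1.002e-01]
rot [-0.0002 -0.0019  0.0007]
[ 0.02505973  0.47542018  0.02489506  2.20196522 -0.0242491   0.46632263
  1.77126197]
```

View pics/w3.png

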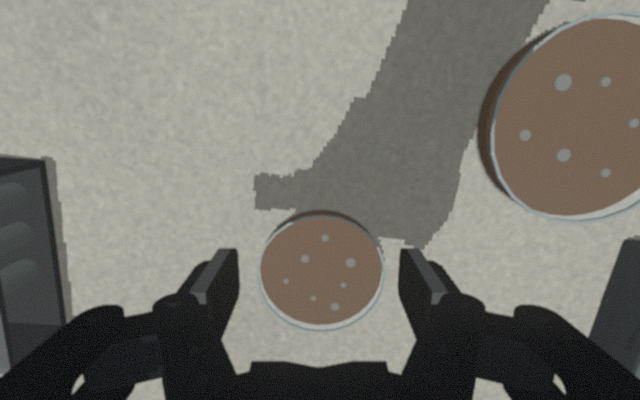

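Emit:
step_arm(deltas=[[[-0.55,0,0,0.03,0,0,0],[-0.55,0,0,0.06,0,0,0],[-0.55,0,0,0.08,0,0,0],[-0.55,0,0,0.09,0,0,0],[-0.55,0,0,0.096,0,0,0],[-0.55,0,0,0.1,0,0,0],[-0.55,0,0,0.1,0,0,0]]])

```text
time: 3.88
tcp_pos: [0.4171, -0.0412, 0.0208]
ee_rot: [0.0, -0.065, 0.998, -0.001]
force: [0.3, -0.1, 0.9]
width: 0.066
```

```bash
python3 -c "
from h import *
snap('wrist','w4');snap('scene','s4');go(yaw=97.5);print(state()['q'])
s=load('s4');print(proj(s,[.43,-.04,.01]))
c=s['img'][140:290,220:420,::-1]; cv2.imwrite('pics/s4c.png',cv2.resize(c,None,fx=4,fy=4,interpolation=cv2.INTER_CUBIC))"
```

```text
t 3.98 tcp [ 0.417  -0.0413  0.0208] F [-0.4 -0.5  0.1] w 0.0659 yaw 97.4 z [ 0.001 -0.001 -1.   ]
rot [-0.0012  0.0005 -0.0017]
[ 0.03870736  0.69299241  0.01023012  2.26827236 -0.0305836   0.17977552
  1.7766859 ]
[[304.54790717 196.92522342]]
```

View pics/s4c.png

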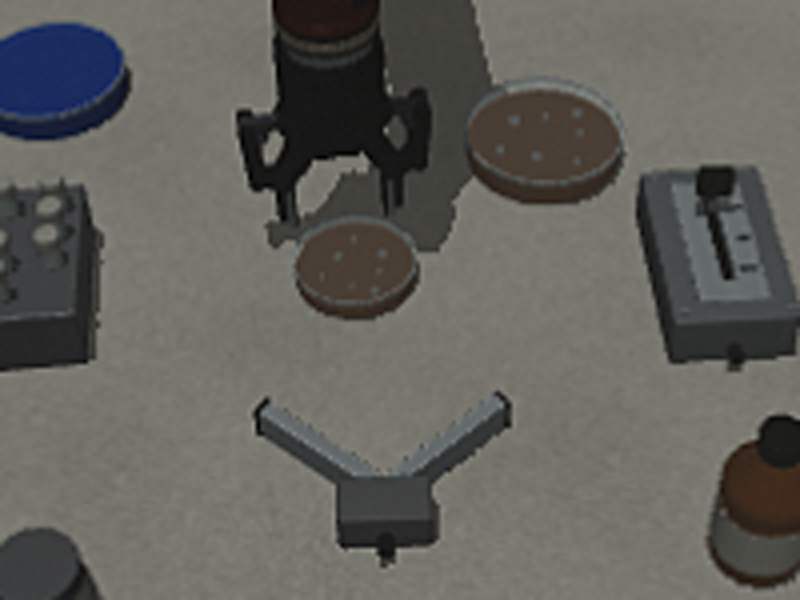

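View pics/w4.png

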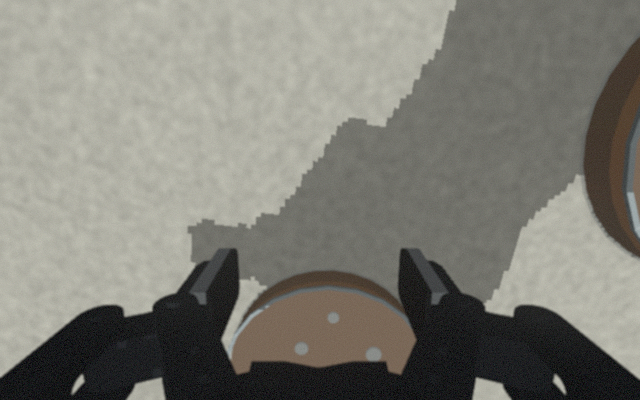

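```bash
python3 -c "
from h import *
s=load('s4')
a=np.radians(97.4);y=np.array([np.cos(a),np.sin(a)]);x=np.array([np.sin(a),-np.cos(a)])
for sg in(1,-1):
  for z in(0,.01,.02):
    p=np.array([.417,-.0413])+sg*y*.037+x*.011; print(sg,z,(proj(s,[*p,z])[0]-[220,140])*4)
"
```

```text
1 0 [387.36868873 228.6407597 ]
1 0.01 [386.99017009 219.32441073]
1 0.02 [386.60704691 209.89204579]
-1 0 [290.38119564 241.43824545]
-1 0.01 [289.39560989 232.14482264]
-1 0.02 [288.39835665 222.73481517]
```

Emit:
step_arm(deltas=[[[-0.55,0,0,0.005,0,0,0],[-0.55,0,0,0.008,0,0,0],[-0.55,0,0,0.01,0,0,0],[-0.55,0,0,0.01,0,0,0]]])

```text
time: 4.47
tcp_pos: [0.4167, -0.0412, 0.0103]
ee_rot: [-0.0, -0.065, 0.998, -0.0]
force: [0.5, 0.1, 0.9]
width: 0.0661
```

```bash
python3 -c "
from h import *
go((.547,-.022,.011),(.562,-.02,.011),yaw=97.5)
s=snap('scene','s5');c=s['img'][140:290,220:420,::-1]; cv2.imwrite('pics/s5c.png',cv2.resize(c,None,fx=4,fy=4,interpolation=cv2.INTER_CUBIC))"
```

```text
t 4.47 tcp [ 0.4167 -0.0412  0.0103] F [0.5 0.1 0.9] w 0.0661 yaw 97.4 z [-0.001 -0.001 -1.   ]
(0.547, -0.022, 0.011) -> [-0.1317  0.0023 -0.0008]
(0.562, -0.02, 0.011) -> [-0.1468  0.0023 -0.0008]
rot [-0.0009 -0.0007 -0.0017]
```

View pics/s5c.png

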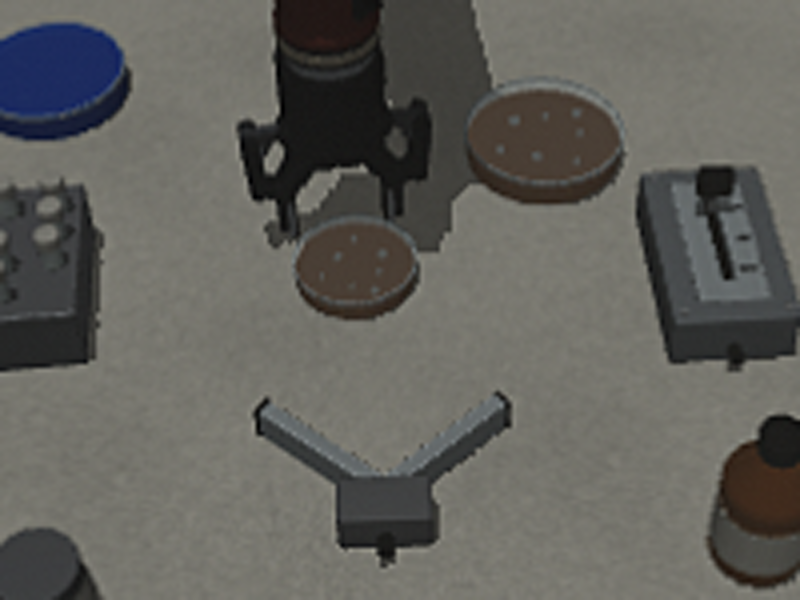

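The fingertips are straddling behind the dish at crop (290,232) and (393,220), just above the bench. The dish has not moved. Now I'll push.

Emit:
step_arm(deltas=[[[-0.55,-0.007,0,0,0,0,0],[-0.55,-0.017,0,0,0,0,0],[-0.55,-0.03,0,0,0,0,0],[-0.55,-0.045,0,0,0,0,0],[-0.55,-0.06,0.001,0,0,0,0],[-0.55,-0.075,0.001,0,0,0,0],[-0.55,-0.09,0.002,0,0,0,0],[-0.55,-0.104,0.002,0,0,0,0],[-0.55,-0.114,0.002,0,0,0,0],[-0.55,-0.122,0.002,0,0,0,0]]])

```text
time: 5.78
tcp_pos: [0.538, -0.0234, 0.0104]
ee_rot: [-0.0, -0.065, 0.998, -0.001]
force: [-1.0, -0.6, 0.5]
width: 0.0658
```

```bash
cat >> h.py <<'E'
def look(tag):
    s=snap('scene','s'+tag);c=s['img'][160:290,240:390,::-1]; cv2.imwrite(f'pics/s{tag}c.png',cv2.resize(c,None,fx=4.6,fy=4.6,interpolation=cv2.INTER_CUBIC))
    hsv=cv2.cvtColor(s['img'],cv2.COLOR_RGB2HSV); m=((hsv[...,1]>60)&(hsv[...,0]<25)).astype('uint8')*255
    m[:200]=0
    m=cv2.morphologyEx(m,cv2.MORPH_CLOSE,np.ones((5,5)))
    for c in cv2.findContours(m[:, :380],0,2)[0]:
        if cv2.contourArea(c)>150: e=cv2.fitEllipse(c); print('dish scene',e,ray(s,[e[0]],.01))
E
python3 -c "
from h import *
go((.562,-.02,.010),yaw=97.5); look('6'); snap('wrist','w6')"
```

```text
t 5.78 tcp [ 0.538  -0.0234  0.0104] F [-1.  -0.6  0.5] w 0.0658 yaw 97.41 z [-0.    -0.001 -1.   ]
(0.562, -0.02, 0.01) -> [-0.0242  0.0003  0.0004]
rot [-0.001  -0.0006 -0.0016]
dish scene ((313.5946044921875, 236.96044921875), (25.931982040405273, 31.55625343322754), 86.8185806274414) [[ 0.58439238 -0.01605242  0.01      ]]
```

View pics/s6c.png

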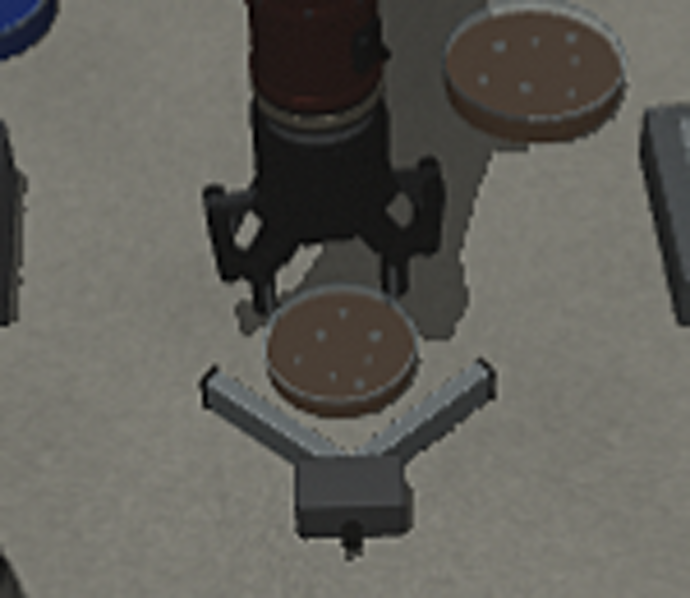

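View pics/w6.png

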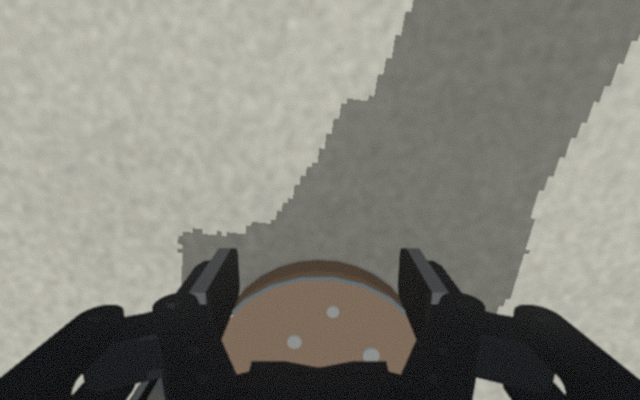

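Emit:
step_arm(deltas=[[[-0.55,-0.006,0,0,0,0,0],[-0.55,-0.012,0,0,0,0,0],[-0.55,-0.017,0,0,0,0,0],[-0.55,-0.018,0,0,0,0,0]]])

```text
time: 6.38
tcp_pos: [0.5559, -0.0211, 0.0104]
ee_rot: [0.0, -0.065, 0.998, -0.001]
force: [-0.3, -0.8, -0.4]
width: 0.0662
```

```bash
python3 -c "
from h import *
go((.562,-.02,.010),yaw=97.5); look('7')"
```

```text
t 6.38 tcp [ 0.5559 -0.0211  0.0104] F [-0.3 -0.8 -0.4] w 0.0662 yaw 97.41 z [ 0.    -0.001 -1.   ]
(0.562, -0.02, 0.01) -> [-0.0062  0.0003  0.0004]
rot [-0.001   0.0003 -0.0015]
dish scene ((314.8736877441406, 241.64474487304688), (25.575849533081055, 31.223674774169922), 92.1721420288086) [[ 0.60062802 -0.01295132  0.01      ]]
```

View pics/s7c.png

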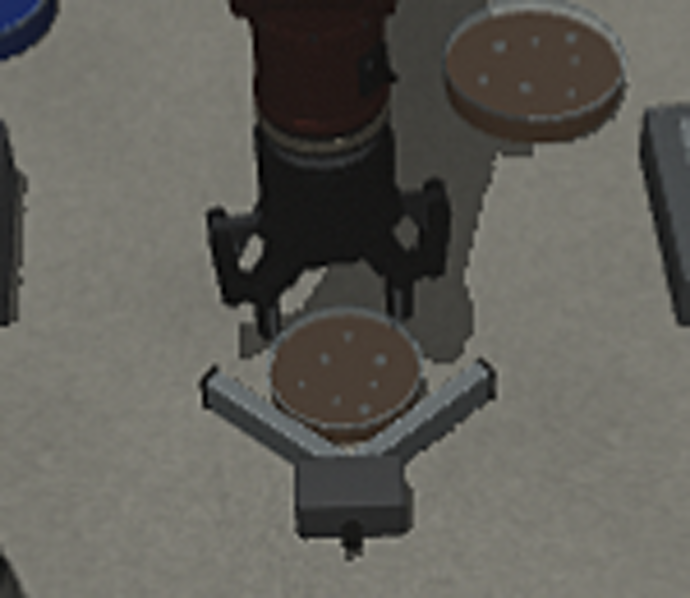

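Emit:
step_arm(deltas=[[[-0.55,-0.002,0,0,0,0,0],[-0.55,-0.004,0,0,0,0,0],[-0.55,-0.004,0,0,0,0,0]]])

```text
time: 6.8
tcp_pos: [0.5596, -0.0207, 0.0104]
ee_rot: [0.0, -0.065, 0.998, -0.001]
force: [0.9, 0.6, 0.0]
width: 0.066
```

Emit:
step_arm(deltas=[[[-0.55,-0.0015,0,0,0,0,0],[-0.55,-0.002,0,0,0,0,0],[-0.55,-0.002,0,0,0,0,0]]])

```text
time: 7.18
tcp_pos: [0.5614, -0.0205, 0.0104]
ee_rot: [-0.0, -0.065, 0.998, -0.001]
force: [0.6, -0.4, 0.6]
width: 0.0658
```

```bash
python3 -c "
from h import *
go((.564,-.02,.010),yaw=97.5); look('8')"
```

```text
t 7.17 tcp [ 0.5614 -0.0205  0.0104] F [ 0.6 -0.4  0.6] w 0.0658 yaw 97.41 z [-0.    -0.001 -1.   ]
(0.564, -0.02, 0.01) -> [-0.0027  0.0001  0.0004]
rot [-0.0011 -0.0002 -0.0016]
dish scene ((314.60736083984375, 242.5053253173828), (24.796113967895508, 29.912260055541992), 85.75606536865234) [[ 0.6035056  -0.01373349  0.01      ]]
```

View pics/s8c.png

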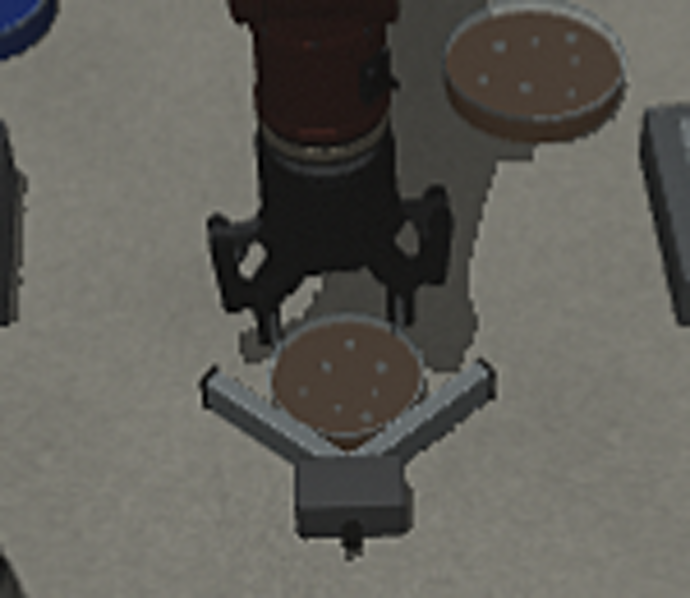

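Emit:
step_arm(deltas=[[[-0.55,-0.001,0,0,0,0,0],[-0.55,-0.0015,0,0,0,0,0],[-0.55,-0.0015,0,0,0,0,0]]])

```text
time: 7.6
tcp_pos: [0.5629, -0.0202, 0.0104]
ee_rot: [-0.0, -0.065, 0.998, -0.001]
force: [-0.1, 0.3, 0.0]
width: 0.0664
```

Emit:
step_arm(deltas=[[[-0.55,-0.001,0,0,0,0,0],[-0.55,-0.0015,0,0,0,0,0],[-0.55,-0.0015,0,0,0,0,0]]])

```text
time: 7.98
tcp_pos: [0.5644, -0.02, 0.0104]
ee_rot: [0.0, -0.065, 0.998, -0.001]
force: [0.2, -0.8, 0.4]
width: 0.0662
```

Emit:
step_arm(deltas=[[[-0.55,-0.001,0,0,0,0,0],[-0.55,-0.0015,0,0,0,0,0],[-0.55,-0.0015,0,0,0,0,0]]])

```text
time: 8.35
tcp_pos: [0.5659, -0.0199, 0.0104]
ee_rot: [0.0, -0.065, 0.998, -0.001]
force: [-1.5, 0.7, 0.3]
width: 0.0666
```

```bash
python3 -c "
from h import *
go((.564,-.02,.010),yaw=97.5); look('9')"
```

```text
t 8.35 tcp [ 0.5659 -0.0199  0.0104] F [-1.5  0.7  0.3] w 0.0666 yaw 97.41 z [ 0.    -0.001 -1.   ]
(0.564, -0.02, 0.01) -> [0.0019 0.0001 0.0004]
rot [-0.0011 -0.     -0.0016]
dish scene ((315.0356750488281, 243.32174682617188), (23.88820457458496, 30.120290756225586), 88.0589828491211) [[ 0.6063168  -0.01264965  0.01      ]]
```

View pics/s9c.png

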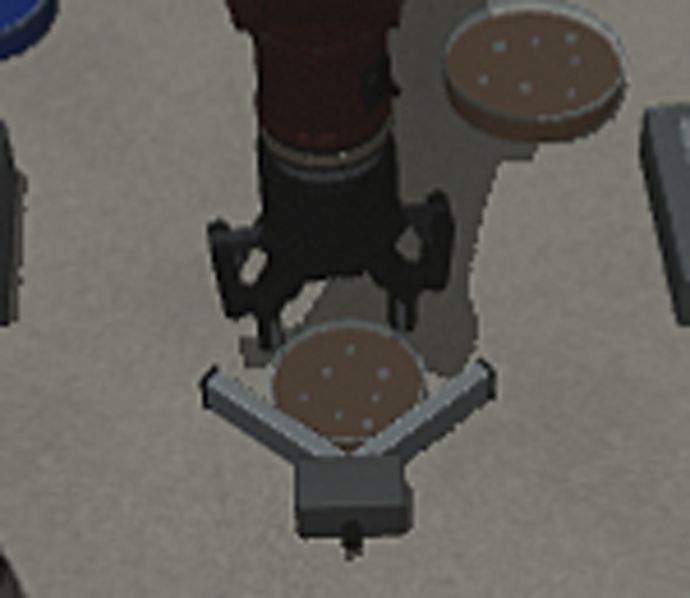

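Probably just touching (Fx -1.5). I'll press on in small steps.

Emit:
step_arm(deltas=[[[-0.55,-0.001,0,0,0,0,0],[-0.55,-0.001,0,0,0,0,0]]])

```text
time: 8.65
tcp_pos: [0.5662, -0.0197, 0.0104]
ee_rot: [-0.001, -0.065, 0.998, -0.0]
force: [-1.6, -0.4, 0.6]
width: 0.0664
```

Emit:
step_arm(deltas=[[[-0.55,-0.001,0,0,0,0,0],[-0.55,-0.001,0,0,0,0,0]]])

```text
time: 8.9
tcp_pos: [0.5665, -0.0196, 0.0102]
ee_rot: [-0.002, -0.065, 0.998, -0.0]
force: [-3.3, -0.0, 1.5]
width: 0.0665
```

Emit:
step_arm(deltas=[[[-0.55,-0.0015,0,0,0,0,0],[-0.55,-0.003,0,0,0,0,0],[-0.55,-0.003,0,0,0,0,0]]])

```text
time: 9.28
tcp_pos: [0.567, -0.0194, 0.01]
ee_rot: [-0.004, -0.064, 0.998, -0.0]
force: [-8.5, -0.2, 3.6]
width: 0.0661
```

```bash
python3 -c "
from h import *
go((.564,-.02,.010),yaw=97.5); look('10')"
```

```text
t 9.28 tcp [ 0.567  -0.0194  0.01  ] F [-8.5 -0.2  3.6] w 0.0661 yaw 97.38 z [-0.009 -0.001 -1.   ]
(0.564, -0.02, 0.01) -> [ 0.003  -0.0002  0.    ]
rot [-0.0001 -0.0086 -0.002 ]
dish scene ((315.1957092285156, 243.38929748535156), (23.717567443847656, 29.99195098876953), 88.87542724609375) [[ 0.60656566 -0.01222666  0.01      ]]
```

View pics/s10c.png

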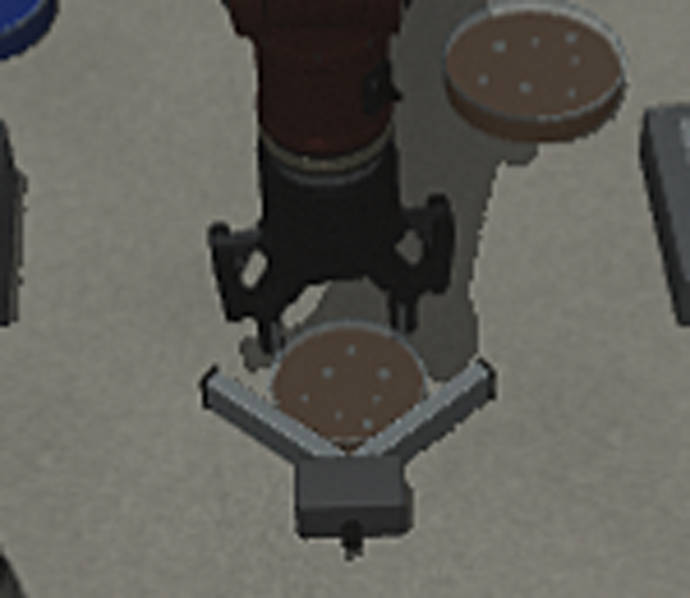

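Emit:
step_arm(deltas=[[[-0.55,0.003,0,0,0,0,0],[-0.55,0.008,0,0,0,0,0],[-0.55,0.015,0,0,0,0,0],[-0.55,0.03,0,0,0,0,0],[-0.55,0.045,0,-0.01,0,0,0],[-0.55,0.06,0,-0.06,0,0,0],[-0.55,0.08,0,-0.12,0,0,0],[-0.55,0.1,0,-0.17,0,0,0],[-0.55,0.1,0,-0.22,0,0,0],[-0.55,0.1,0,-0.22,0,0,0]]])

```text
time: 10.58
tcp_pos: [0.4747, -0.0322, 0.2348]
ee_rot: [0.006, -0.064, 0.998, -0.001]
force: [0.0, 0.2, -0.5]
width: 0.0662
```

```bash
python3 -c "
from h import *
go((.4,.22,.23),yaw=90); look('11'); s=snap('wrist','w11');snap('top','t11')
c=s['img'][180:400,200:440,::-1]; cv2.imwrite('pics/w11c.png',cv2.resize(c,None,fx=2.7,fy=2.7,interpolation=cv2.INTER_CUBIC))"
```

```text
t 10.57 tcp [ 0.4747 -0.0322  0.2348] F [ 0.   0.2 -0.5] w 0.0662 yaw 97.38 z [ 0.012 -0.001 -1.   ]
(0.4, 0.22, 0.23) -> [0.0417 0.2597 0.0035]
rot [-0.0022  0.0121  0.1289]
dish scene ((315.32586669921875, 243.49209594726562), (23.367156982421875, 30.029592514038086), 88.70784759521484) [[ 0.60692901 -0.01188662  0.01      ]]
```

View pics/w11.png

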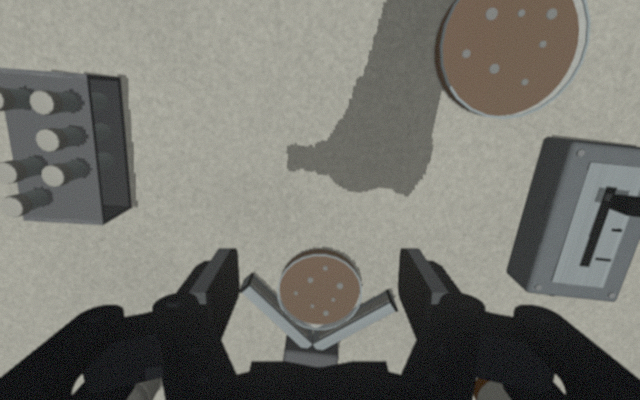

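View pics/s11c.png

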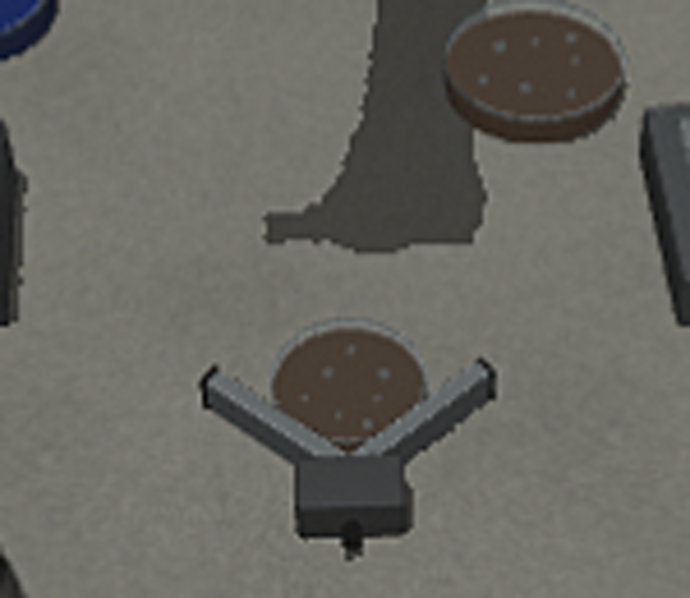

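```bash
python3 -c "
from h import *
s=load('w11');c=s['img'][235:365,235:405,::-1]; cv2.imwrite('pics/w11d.png',cv2.resize(c,None,fx=4.5,fy=4.5,interpolation=cv2.INTER_CUBIC))"
```

```text
(no output)
```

View pics/w11d.png

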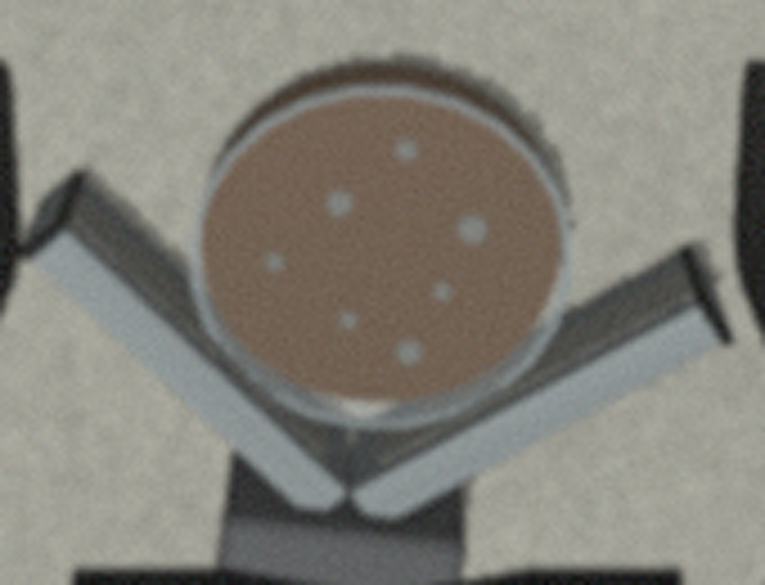

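The dish touches both bars symmetrically, with contacts at about (225,370) and (535,355) in the crop and the corner centred. Next is the lever.

```bash
python3 -c "
from h import *
go((.427,.2225,.2),(.427,.2225,.08),yaw=91.5)
s=load('t11');m=s['img'];f=lambda c:c
"
```

```text
t 10.72 tcp [ 0.4712 -0.0318  0.2298] F [ 0.2 -0.  -0.7] w 0.0661 yaw 97.41 z [-0.001 -0.001 -1.   ]
(0.427, 0.2225, 0.2) -> [0.011  0.2579 0.0296]
(0.427, 0.2225, 0.08) -> [0.0109 0.258  0.1496]
rot [-0.001  -0.0008  0.1032]
```

Emit:
step_arm(deltas=[[[1,0.001,0.04,0,0,0,0.02],[1,0.002,0.09,0,0,0,0.04],[1,0.004,0.14,0,0,0,0.06],[1,0.006,0.19,0.01,0,0,0.08],[1,0.008,0.23,0.02,0,0,0.1],[1,0.011,0.258,0.03,0,0,0.103],[1,0.011,0.258,0.07,0,0,0.103],[1,0.011,0.258,0.1,0,0,0.103],[1,0.011,0.258,0.11,0,0,0.103],[1,0.011,0.258,0.11,0,0,0.103]]])

```text
time: 11.98
tcp_pos: [0.427, 0.2221, 0.1192]
ee_rot: [-0.001, -0.013, 1.0, -0.001]
force: [-0.1, 0.9, 0.8]
width: 0.0003
```

```bash
python3 -c "
from h import *
go((.427,.2225,.08),yaw=91.5)
s=snap('wrist','w12')
s=snap('scene','s12');c=s['img'][140:260,340:480,::-1]; cv2.imwrite('pics/s12c.png',cv2.resize(c,None,fx=4.6,fy=4.6,interpolation=cv2.INTER_CUBIC))"
```

```text
t 11.97 tcp [0.427  0.2221 0.1192] F [-0.1  0.9  0.8] w 0.0003 yaw 91.5 z [-0.002 -0.002 -1.   ]
(0.427, 0.2225, 0.08) -> [-0.0001  0.0005  0.0392]
rot [-0.0022 -0.0024 -0.0001]
```

View pics/w12.png

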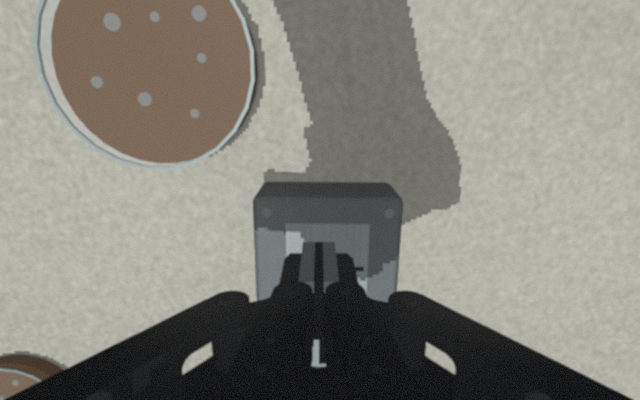

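View pics/s12c.png

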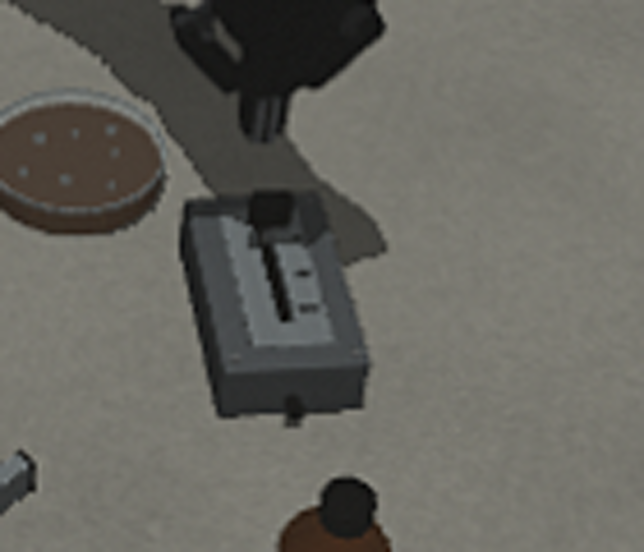

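Emit:
step_arm(deltas=[[[1,0,0,0.02,0,0,0],[1,0,0,0.035,0,0,0],[1,0,0,0.039,0,0,0],[1,0,0,0.039,0,0,0],[1,-0.006,0,0.039,0,0,0],[1,-0.012,0,0.039,0,0,0]]])

```text
time: 12.82
tcp_pos: [0.4404, 0.223, 0.0818]
ee_rot: [0.001, -0.013, 1.0, -0.0]
force: [0.1, 0.5, 0.1]
width: -0.0
```

```bash
python3 -c "
from h import *
go((.5,.2245,.08),yaw=91.5)
s=snap('scene','s13');c=s['img'][140:260,340:480,::-1]; cv2.imwrite('pics/s13c.png',cv2.resize(c,None,fx=4.6,fy=4.6,interpolation=cv2.INTER_CUBIC))"
```

```text
t 12.82 tcp [0.4404 0.223  0.0818] F [0.1 0.5 0.1] w -0.0 yaw 91.5 z [ 0.001 -0.    -1.   ]
(0.5, 0.2245, 0.08) -> [-0.0596 -0.      0.0019]
rot [-0.0004  0.0014 -0.    ]
```

View pics/s13c.png

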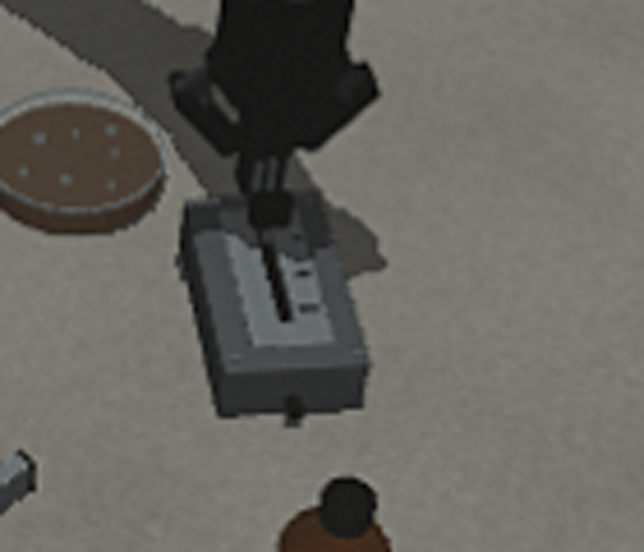

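Emit:
step_arm(deltas=[[[1,-0.004,0,0.002,0,0,0],[1,-0.008,0,0.002,0,0,0],[1,-0.013,0,0.002,0,0,0],[1,-0.018,0,0.002,0,0,0],[1,-0.023,0,0.002,0,0,0],[1,-0.028,0,0.002,0,0,0],[1,-0.033,0,0.002,0,0,0],[1,-0.038,0,0.002,0,0,0],[1,-0.043,0,0.002,0,0,0]]])

```text
time: 14.0
tcp_pos: [0.4791, 0.2236, 0.0787]
ee_rot: [-0.004, -0.014, 1.0, -0.001]
force: [-7.0, -0.6, 4.9]
width: 0.0002
```

Emit:
step_arm(deltas=[[[1,-0.004,0,0,0,0,0],[1,-0.008,0,0,0,0,0],[1,-0.012,0,0,0,0,0],[1,-0.014,0,0,0,0,0]]])

```text
time: 14.5
tcp_pos: [0.498, 0.2242, 0.0794]
ee_rot: [0.001, -0.013, 1.0, -0.0]
force: [-0.4, 0.2, 0.2]
width: -0.0001
```

```bash
python3 -c "
from h import *
go((.5,.2245,.08),yaw=91.5)
s=snap('scene','s14');c=s['img'][140:260,340:480,::-1]; cv2.imwrite('pics/s14c.png',cv2.resize(c,None,fx=4.6,fy=4.6,interpolation=cv2.INTER_CUBIC))"
```

```text
t 14.5 tcp [0.498  0.2242 0.0794] F [-0.4  0.2  0.2] w -0.0001 yaw 91.47 z [ 0.002 -0.    -1.   ]
(0.5, 0.2245, 0.08) -> [-0.002   0.0002 -0.0006]
rot [-0.0005  0.0023 -0.0006]
```

View pics/s14c.png

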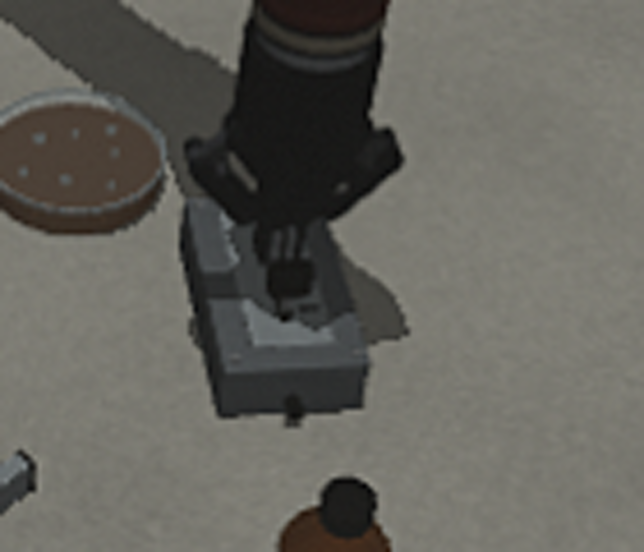

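Emit:
step_arm(deltas=[[[1,-0.002,0,0,0,0,0],[1,-0.004,0,0,0,0,0],[1,-0.004,0,0,0,0,0]]])

```text
time: 14.92
tcp_pos: [0.5006, 0.2244, 0.0792]
ee_rot: [0.0, -0.013, 1.0, -0.0]
force: [0.0, -0.9, -0.0]
width: 0.0002
```

Emit:
step_arm(deltas=[[[1,-0.002,0,0,0,0,0],[1,-0.003,0,0,0,0,0],[1,-0.003,0,0,0,0,0]]])

```text
time: 15.3
tcp_pos: [0.5017, 0.2243, 0.0788]
ee_rot: [-0.002, -0.013, 1.0, -0.001]
force: [-2.4, -0.1, 1.8]
width: -0.0002
```

Emit:
step_arm(deltas=[[[1,-0.002,0,0,0,0,0],[1,-0.004,0,0,0,0,0],[1,-0.004,0,0,0,0,0]]])

```text
time: 15.68
tcp_pos: [0.5018, 0.2241, 0.0778]
ee_rot: [-0.006, -0.014, 1.0, -0.002]
force: [-8.9, 0.9, 1.1]
width: -0.0002
```

The lever is at the end stop: 9 N with no further travel. Backing off and clearing.

Emit:
step_arm(deltas=[[[1,0.01,0,-0.002,0,0,0],[1,0.03,0,-0.002,0,0,0],[1,0.05,0,-0.02,0,0,0],[1,0.06,0,-0.07,0,0,0],[1,0.06,0,-0.13,0,0,0],[1,0.06,0,-0.19,0,0,0],[1,0.04,0.02,-0.21,0,0,0],[1,0.04,0.02,-0.21,0,0,0],[1,0.04,0.02,-0.21,0,0,0]]])

```text
time: 16.8
tcp_pos: [0.4666, 0.2428, 0.2883]
ee_rot: [-0.0, -0.013, 1.0, -0.001]
force: [-0.5, 0.9, 0.3]
width: -0.0003
```

```bash
python3 -c "
from h import *
go(); look('15'); s=load('s15'); t=snap('top','t15'); snap('wrist','w15')
c=s['img'][140:300,200:440,::-1]; cv2.imwrite('pics/s15d.png',cv2.resize(c,None,fx=3.3,fy=3.3,interpolation=cv2.INTER_CUBIC))
c=np.clip(t['img'][90:270,210:440,::-1]*1.6,0,255).astype('uint8'); cv2.imwrite('pics/t15d.png',cv2.resize(c,None,fx=3.3,fy=3.3,interpolation=cv2.INTER_CUBIC))
# did bystanders move
a=load('scene0')
d=cv2.absdiff(a['img'],s['img']).max(2)
for n,(u,v) in dict(rack=(228,208),bottle=(411,266),jar=(231,290),bigdish=(356,175)).items(): print(n,d[v-20:v+20,u-15:u+15].mean(),d[v-20:v+20,u-15:u+15].max())
for X in(.458,.488,.518): print(X,(proj(s,[X,.224,.073])[0]-[200,140])*3.3)
"
```

```text
t 16.8 tcp [0.4666 0.2428 0.2883] F [-0.5  0.9  0.3] w -0.0003 yaw 91.47 z [-0.001 -0.002 -1.   ]
dish scene ((315.2846984863281, 243.44468688964844), (23.63381576538086, 29.87106704711914), 88.12348937988281) [[ 0.606764   -0.01199295  0.01      ]]
rack 2.660833333333333 7
bottle 2.66 6
jar 3.0516666666666667 7
bigdish 3.2216666666666667 59
0.458 [647.50267463 147.69418652]
0.488 [653.63421266 172.11221452]
0.518 [659.99611335 197.51592872]
```

View pics/s15d.png

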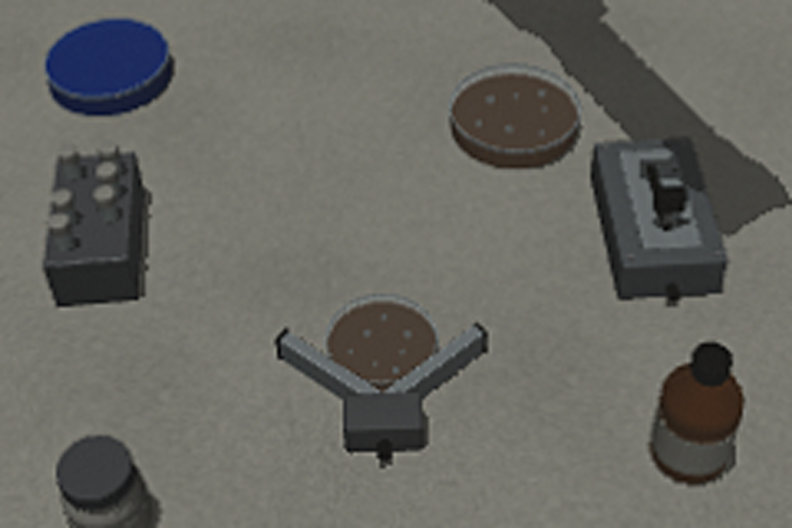

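View pics/t15d.png

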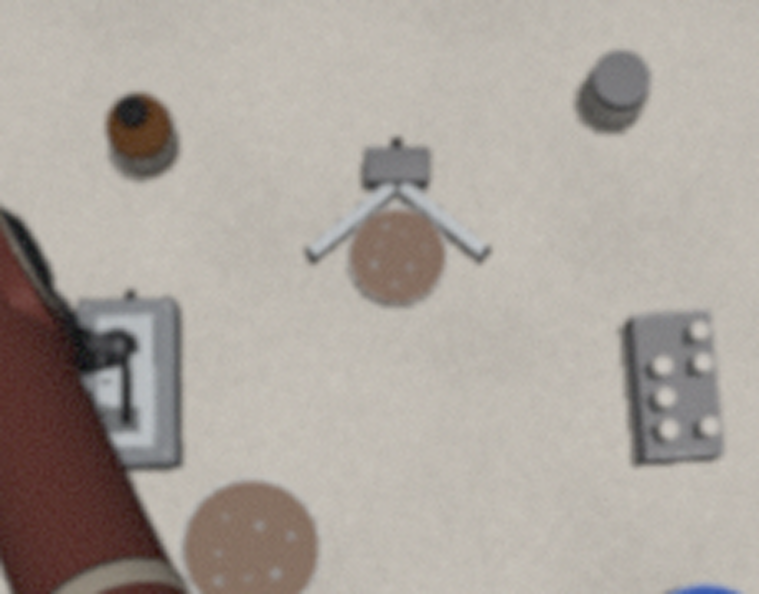

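View pics/w15.png

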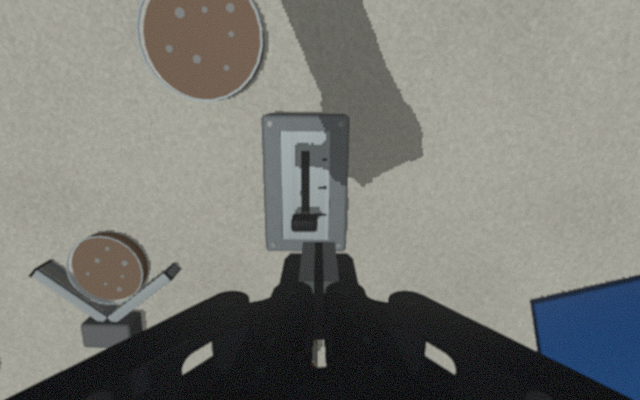

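The lever cap is at the far end of the slot (wrist (305,222)) and the dish is in the corner. A last number check, then I'll hand it in.

```bash
python3 -c "
from h import *
s=load('w15');print(ray(s,[(305,222)],.084),ray(s,[(264,115),(349,115),(346,249),(266,250)],.045)[:,:2].mean(0))
job_done();print(state()['time'])"
```

```text
[[0.51451779 0.22877947 0.084     ]] [0.48745783 0.22809838]
the job is handed in; nothing more can be done
the job is handed in; nothing more can be done
```

I pushed the small brown dish into the V lamp's corner with both fingertips, then pushed the lever to full, backed off and handed the job in. The robot's clock stood at about 17 s of the allowed 54 s.

- **Dish:** I pressed it home at about 8.5 N. The sideways force was near zero (-0.2 N), as expected when both bars share the load. After the fingers backed off, the close-up showed the dish touching both bars evenly. It had not shifted when checked again after the lever work.
- **Lever:** It went over both humps and met the end stop, with 9 N and no further travel. The final wrist picture puts the cap 27 mm beyond the box centre, against 30 mm nominal. That is within the error of a pixel I picked by eye, and the cap sits at the slot's far end.
- **Rack, bottle and jar:** Comparing the scene picture from before and after shows no movement.
- **Disagreement:** My measured position for the lamp's seat (x 0.602–0.604 m) differed from where the dish stopped (about 0.607 m). I went by the contact forces and the close-up instead.

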